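# Return the reservoir bottles to the solvent tray

### The arm

A 6-joint arm with a two-finger parallel gripper is mounted at the origin on the work surface. World frame = base frame: x ahead of the robot, y to its left, z up, the work surface at z = 0. Lengths are in m, angles in rad, forces in N, time in s.
With the tool pointing down it reaches from about 0.3 to 0.85 m from the base axis. Payload 4.2 kg.
Tool frame: the origin (TCP) lies at the very end of the fingers, on their centre line; the grasp point (between the pads) lies 19 mm behind it; z points along the fingers, y is the line along which they close (so a half turn about z gives the same grasp; the last joint's range is limited). The gripper opens to 91 mm and grips with 3 to 60 N. Pads are 32 mm wide; open, the fingers measure 118 mm over their backs; the gripper's body (76 mm by 178 mm) begins 60 mm behind the grasp point.
Start: joints at [1.159, 0.32, 1.565, -0, 1.257, -0.02], TCP at [0.22, 0.531, 0.214] pointing down, gripper open.
Joint ranges: [-3.11, 3.11], [-0.84, 2.01], [0.21, 2.61], [-1.34, 4.49], [0.05, 2.63], [-2.56, 2.56]. Speed limits (rad/s): [2.57, 2.57, 3.14, 3.14, 3.14, 3.14].

### API

Orientations are given as a unit quaternion [x, y, z, w].
In Python, from bench import ctrl gives the robot as it stands.
- The arm moves only by the tool carry_out, never from a script. Its argument "moves" is a list that holds one entry, the list of rows, each a list of 7 numbers: the shift along the tool's x, y, z in cm, then the turn, a rotation vector about the tool's x, y, z in degrees, then the closure, from 0 (fully open) to 1 (shut). A call has 1 to 12 rows; each row is the pose to reach, as a shift and turn from the pose commanded when the call began, along the tool's axes at that moment; what a row does not reach only later rows make up. A row lasts 1/10 s, in which the tool goes at most 50 mm and 8.59 degrees, less where a joint would pass 70% of its speed; a pose out of reach is approached as far as the arm can. A call with a gripper value outside its range is refused whole. The fingers move at their own pace and stop on an object; the grip force is fixed at half the most. Time passes only in rows, so rows that repeat a pose let the fingers close. It gives the time, the measured TCP pose, the force, the opening and the grip force at its end, in the units of the state.
- ctrl.observe(): the state, without advancing time (a new reading comes with each control period).
- ctrl.snapshot(name): name is "side" or "top"; returns (picture, depth): 420x560x3 uint8, blue, green, red; 420x560 float32, m along the optical axis (not along the pixel's ray), 0 where there is no reading.
- ctrl.camera_info(name): a dict with "fx", "fy", "cx", "cy" (pixels), "xyz" and "rotation" of the camera in the world. Camera axes: x right, y down, z forward; pixel columns grow to the right and rows downward; lengths in m; the calibration is good to about 2 mm. A picture is of the moment at which its call begins. camera_info takes no time and is no camera call.
- ctrl.close_job(): hands the job in; it is judged then, once.
The state is a dict: "time": time; "joint_positions": joint angles; "dq": joint speeds; "joint_torque": joint torques, N m; "eef_pos": TCP position; "tcp_rot": TCP orientation; "wrist_force": force on the tool from outside, world axes, zero at the start; "torque": the same for the moment, N m; "opening": finger opening in m; "finger_force": force on a finger pad.
Only numpy, scipy, OpenCV 4.12 (cv2) and the standard library are available. Lean on these libraries where they do the work, as an engineer would, in place of code of your own. Each camera call takes 0.05 s, during which the arm holds its last target. There are 200 camera calls.

### The job

Gather the four clean reservoir bottles, the ones with hose stubs on their caps, into the solvent tray ready for filling: stand each one in a holder of its own size, one bottle to a holder. They are glass, so set them down rather than dropping them and let no bottle tip over; leave the two plain-capped storage bottles where they stand.

Things in the scene. Friction and masses are not known exactly. Their poses are not given: they have to be found in the camera images.
- reservoir_large: Large reservoir bottle: empty clear glass bottle, body 70 mm in diameter up to 85 mm, shoulder, 40 mm neck, blue screw cap (grip here) 54 mm in diameter from 117 to 143 mm above the underside, with three 9 mm steel hose stubs standing on its flat top. About 0.26 kg. Origin: centre of the underside, z up its axis. Loose, upright on the bench.
- reservoir_medium_a: One of two like medium reservoir bottles: empty clear glass bottle, body 56 mm in diameter up to 55 mm, shoulder, 40 mm neck, blue screw cap (grip here) 54 mm in diameter from 79 to 105 mm above the underside, with three 9 mm steel hose stubs standing on its flat top. About 0.17 kg. Origin: centre of the underside, z up its axis. Loose, upright on the bench.
- reservoir_medium_b: One of two like medium reservoir bottles: empty clear glass bottle, body 56 mm in diameter up to 55 mm, shoulder, 40 mm neck, blue screw cap (grip here) 54 mm in diameter from 79 to 105 mm above the underside, with three 9 mm steel hose stubs standing on its flat top. About 0.17 kg. Origin: centre of the underside, z up its axis. Loose, upright on the bench.
- reservoir_small: Small reservoir bottle: empty clear glass bottle, body 46 mm in diameter up to 52 mm, shoulder, 26 mm neck, blue screw cap (grip here) 40 mm in diameter from 69 to 91 mm above the underside, with three 9 mm steel hose stubs standing on its flat top. About 0.1 kg. Origin: centre of the underside, z up its axis. Loose, upright on the bench.
- storage_large: Large storage bottle, not to be moved: the same bottle as the large reservoir bottle, 143 mm high and 70 mm in diameter, but its cap has a plain flat top without stubs. Origin: centre of the underside, z up its axis. Loose, upright on the bench.
- storage_medium: Medium storage bottle, not to be moved: the same bottle as the medium reservoir bottles, 105 mm high and 56 mm in diameter, but its cap has a plain flat top without stubs. Origin: centre of the underside, z up its axis. Loose, upright on the bench.
- holder_large: Holder for the large bottle: white plastic cup, 92 mm outside, 86 mm inside diameter, 16 mm high, floor 3 mm thick, fixed in the grey solvent tray. Origin: centre of its underside, 4 mm above the bench; y along the row of holders. The tray (fixed, 396 x 106 mm, walls 25 mm high) has the four holders in one straight row, 96 mm apart, in any order.
- holder_medium_a: Holder for either medium bottle: white plastic cup, 78 mm outside, 72 mm inside diameter, 16 mm high, floor 3 mm thick, fixed in the grey solvent tray. Origin: centre of its underside, 4 mm above the bench; y along the row of holders. The tray (fixed, 396 x 106 mm, walls 25 mm high) has the four holders in one straight row, 96 mm apart, in any order.
- holder_medium_b: Holder for either medium bottle: white plastic cup, 78 mm outside, 72 mm inside diameter, 16 mm high, floor 3 mm thick, fixed in the grey solvent tray. Origin: centre of its underside, 4 mm above the bench; y along the row of holders. The tray (fixed, 396 x 106 mm, walls 25 mm high) has the four holders in one straight row, 96 mm apart, in any order.
- holder_small: Holder for the small bottle: white plastic cup, 68 mm outside, 62 mm inside diameter, 16 mm high, floor 3 mm thick, fixed in the grey solvent tray. Origin: centre of its underside, 4 mm above the bench; y along the row of holders. The tray (fixed, 396 x 106 mm, walls 25 mm high) has the four holders in one straight row, 96 mm apart, in any order.
There are look-alikes about, which are no part of the job. What is shaped like the holder_medium_b but brown or yellow is not meant.

How it is judged:
By the outcome, as a careful person would: the job done as asked, in the order asked, and still so for the second after the job is handed in, with the robot touching nothing.
It also fails if it takes over 96 s, if anything falls off the work surface, if the arm or the gripper's body presses on something with over 40 N, if the wrist force passes 120 N, or if a joint passes its speed limit or range.

## Working session

There is one attempt and no reset: what is moved stays moved. The work goes in short steps, Python scripts to look and compute and a tool call to move; the robot and the scene stay as the last step left them, time stands still between calls to the robot, and variables do not carry over. Pictures are saved under pics/ and viewed, at most 14 in all, crops included, and the job is handed in when it is done.

Besides the shell and the picture viewer there is one more tool, called after "Request:" in YAML: its name, and indented under it one key for each argument. carry_out: Moves the arm, as the interface text tells. Its arguments: {"type":"object","properties":{"moves":{"type":"array"}},"required":["moves"]}

```bash
mkdir -p pics
python3 - <<'E'
from bench import ctrl
import cv2,numpy as np
for n in("side","top"):
    p,d=ctrl.snapshot(n); cv2.imwrite(f"pics/{n}0.png",p); np.save(f"{n}0.npy",d); print(n,ctrl.camera_info(n))
print(ctrl.observe())
E
```

```text
side {'fx': 415.42172307624514, 'fy': 415.42172307624514, 'cx': 284.6773677219456, 'cy': 211.0201314279137, 'xyz': array([0.57113592, 0.75205029, 0.57004495]), 'rotation': array([-0.05288732,  0.8870954 , -0.458192  ,  0.01802154])}
top {'fx': 461.6975262627301, 'fy': 461.6975262627301, 'cx': 274.9991267948647, 'cy': 206.8098797259677, 'xyz': array([ 0.37638241, -0.01310769,  1.18756212]), 'rotation': array([ 0.74490882, -0.65885152,  0.07169801, -0.07671324])}
{'time': 0.1, 'joint_positions': array([ 1.15897714e+00,  3.20196150e-01,  1.56555140e+00, -1.10227863e-05,
        1.25741948e+00, -2.00320841e-02]), 'dq': array([-0.00117202, -0.00237918, -0.00268297, -0.00125844, -0.00170593,
        0.00037702]), 'joint_torque': array([ 4.13636199e-04, -4.13336599e+01, -2.32510078e+01,  7.30599090e-02,
        4.21839289e-02, -4.11038866e-05]), 'eef_pos': array([0.21939362, 0.53100095, 0.21322483]), 'tcp_rot': array([ 1.94641342e-01,  9.80874165e-01, -7.70029918e-04, -1.63536104e-04]), 'wrist_force': array([-0.14200843, -0.53276489,  0.31938129]), 'torque': array([-0.03129035,  0.00064704,  0.05552093]), 'finger_force': 0.0, 'opening': 0.09138370704414824}
```

View pics/top0.png

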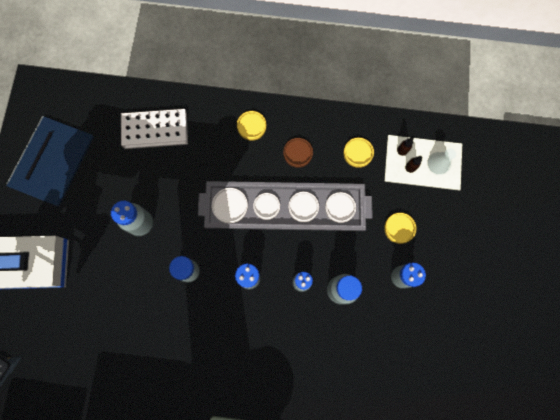

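View pics/side0.png

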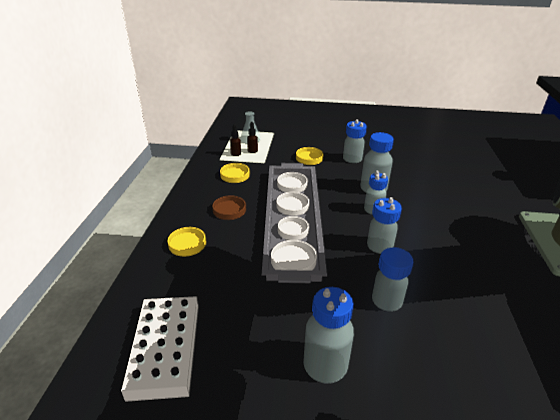

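Top view, caps with stubs: large (124,212), medium (247,276), small (303,281) and medium (413,274). The plain caps at (183,268) and (348,289) are storage bottles. The white holders lie left to right: large (229,205), small (267,206), medium (304,206) and medium (341,207). I'll measure these and confirm the caps in an enlarged crop.

```bash
cat > h.py <<'E'
from bench import ctrl
import cv2,numpy as np
from scipy.spatial.transform import Rotation as R
def world(n,d):
    c=ctrl.camera_info(n); v,u=np.indices(d.shape)
    P=np.stack([(u-c['cx'])/c['fx']*d,(v-c['cy'])/c['fy']*d,d],-1)
    return P@R.from_quat(c['rotation']).as_matrix().T+c['xyz']
def fit(p):  # centre/radius of the outline of points in xy, mm
    (x,y),r=cv2.minEnclosingCircle((p[:,:2]*1000).astype(np.float32)); return np.round([x,y,r],1)
def caps(img,W):
    h=cv2.cvtColor(img,cv2.COLOR_BGR2HSV); m=cv2.inRange(h,(108,150,80),(125,255,255))
    m[:, :80]*=(W[:,:80,2]>.06)
    n,l,s,_=cv2.connectedComponentsWithStats(m)
    for i in range(1,n):
        if s[i,4]<120: continue
        p=W[l==i]; zt=np.percentile(p[:,2],80); q=p[abs(p[:,2]-zt)<.006]
        print('cap',s[i,:2]+s[i,2:4]//2,'z',round(zt*1000,1),'circ',fit(q),'mean',np.round(q[:,:2].mean(0)*1000,1))
def state():
    o=ctrl.observe(); print(round(o['time'],2),o['eef_pos'].round(4),R.from_quat(o['tcp_rot']).as_matrix().round(3).tolist(),o['opening'].round(4),o['finger_force'],o['wrist_force'].round(1))
def go(x,y,z,yaw=None):
    "cm shift in the tool frame (and yaw turn about tool z) from the measured pose"
    o=ctrl.observe(); M=R.from_quat(o['tcp_rot']); print('shift cm',(M.inv().apply(np.array([x,y,z])-o['eef_pos'])*100).round(2))
E
python3 - <<'E'
from h import *
img=cv2.imread('pics/top0.png'); W=world('top',np.load('top0.npy'))
caps(img,W)
m=cv2.inRange(img,(150,150,150),(255,255,255)); m[:180]=0;m[235:]=0;m[:,:200]=0;m[:,365:]=0
n,l,s,_=cv2.connectedComponentsWithStats(m)
for i in range(1,n):
    if s[i,4]>150:
        p=W[l==i]; q=p[p[:,2]>.014]; print('holder',s[i,:2]+s[i,2:4]//2,fit(p),len(q),fit(q) if len(q) else 0, np.percentile(p[:,2],[5,50,95]).round(4))
print(np.round(W[300,300],3),'tray ends',W[206,203],W[208,368])
state()
side=cv2.imread('pics/side0.png')
a=cv2.resize(img[195:305,95:435],None,fx=2.3,fy=2.3,interpolation=2); b=cv2.resize(side[110:390,270:430],(int(330*160/280),330))
cv2.imwrite('pics/crop1.png',a)
E
```

```text
cap [123 213] z 144.5 circ [543.2 355.8  27.6] mean [543.2 355.8]
cap [181 268] z 107.1 circ [436.4 210.5  27. ] mean [436.5 210.5]
cap [247 275] z 106.9 circ [438.   55.4  27.4] mean [438.1  55.9]
cap [413 274] z 106.6 circ [ 488.2 -329.7   27.7] mean [ 487.3 -328.2]
cap [304 280] z 92.7 circ [443.4 -77.8  20.1] mean [443.6 -76.9]
cap [350 287] z 144.5 circ [ 436.7 -177.7   27.3] mean [ 436.2 -177.5]
holder [231 205] [517.2  66.3 161.7] 87 [517.2  66.3 161.7] [0.0035 0.0076 0.0197]
holder [266 206] [517.3  13.9 143.4] 111 [517.3  13.9 143.4] [0.003  0.0079 0.0212]
holder [304 207] [527.7 -42.  154. ] 121 [524.9 -40.2 151. ] [0.0035 0.0079 0.0211]
holder [340 207] [532.3 -91.9 174.7] 130 [528.2 -93.9 172. ] [0.0032 0.0081 0.021 ]
[ 0.398 -0.081  0.   ] tray ends [0.60277829 0.19447613 0.02562621] [ 0.64841693 -0.22662405  0.03103081]Traceback (most recent call last):
  File "<stdin>", line 10, in <module>
  File "h.py", line 19, in state
    o=ctrl.observe(); print(round(o['time'],2),o['eef_pos'].round(4),R.from_quat(o['tcp_rot']).as_matrix().round(3).tolist(),o['opening'].round(4),o['finger_force'],o['wrist_force'].round(1))
                                                                                                                             ^^^^^^^^^^^^^^^^^^
AttributeError: 'float' object has no attribute 'round'
```

```bash
sed -i "s/o\['opening'\].round(4)/round(o['opening'],4)/" h.py
python3 - <<'E'
from h import *
img=cv2.imread('pics/top0.png'); D=np.load('top0.npy'); W=world('top',D)
m=cv2.inRange(img,(150,150,150),(255,255,255)); m[:180]=0;m[235:]=0;m[:,:200]=0;m[:,365:]=0
n,l,s,_=cv2.connectedComponentsWithStats(m); C=[]
for i in range(1,n):
    if s[i,4]>150:
        p=W[(l==i)&(D>0)&(W[...,2]>.004)&(W[...,2]<.03)]; q=p[p[:,2]>.013]; f=fit(q); C.append(f); print('holder',s[i,:2]+s[i,2:4]//2,fit(p),f,p.mean(0).round(4))
C=np.array(C); C=C[np.argsort(-C[:,1])]; print(np.diff(C[:,:2],axis=0), np.hypot(*np.diff(C[:,:2],axis=0).T))
state()
cv2.imwrite('pics/crop1.png',cv2.resize(img[195:305,95:435],None,fx=2.3,fy=2.3,interpolation=2))
E
```

```text
holder [231 205] [617.6 124.8  45.9] [616.8 127.   45.4] [0.6177 0.1257 0.009 ]
holder [266 206] [627.1  34.2  35.4] [626.1  35.3  34. ] [0.6268 0.0345 0.0103]
holder [304 207] [637.5 -62.6  41.1] [636.  -60.8  38.8] [ 0.6368 -0.0616  0.0098]
holder [340 207] [ 647.3 -158.3   41.4] [ 646.  -156.3   39.1] [ 0.6475 -0.1579  0.0099]
[[  9.3 -91.7]
 [  9.9 -96.1]
 [ 10.  -95.5]] [92.1703857  96.60859175 96.02213287]
0.1 [0.2194 0.531  0.2132] [[-0.924, 0.382, -0.001], [0.382, 0.924, -0.001], [0.0, -0.002, -1.0]] 0.0914 0.0 [-0.1 -0.5  0.3]
```

View pics/crop1.png

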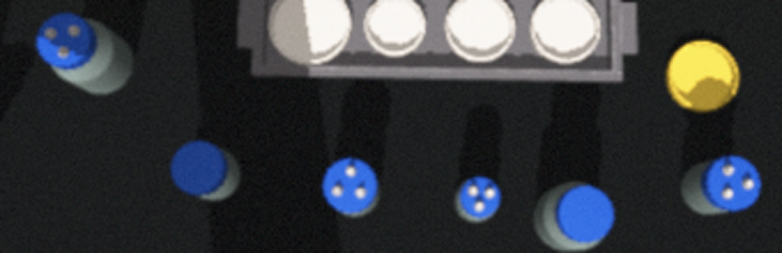

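The crop confirms it: stubs on the caps at crop (66,42), (350,187), (479,197) and (731,183), and plain tops at (198,168) and (584,214). The fingers will close across the row (yaw about 6°). I'll place the small bottle first and the large one last.

Request:
carry_out:
  moves:
    - [[-43.9,-47.6,0,0,0,61.6,0],[-43.9,-47.6,0,0,0,61.6,0],[-43.9,-47.6,0,0,0,61.6,0],[-43.9,-47.6,0,0,0,61.6,0],[-43.9,-47.6,0,0,0,61.6,0],[-43.9,-47.6,0,0,0,61.6,0],[-43.9,-47.6,0,0,0,61.6,0],[-43.9,-47.6,0,0,0,61.6,0],[-43.9,-47.6,0,0,0,61.6,0],[-43.9,-47.6,0,0,0,61.6,0],[-43.9,-47.6,0,0,0,61.6,0],[-43.9,-47.6,0,0,0,61.6,0]]

```text
time: 1.3
eef_pos: [0.4272, -0.0336, 0.2139]
tcp_rot: [0.67, 0.743, 0.0, -0.0]
wrist_force: [0.1, 0.8, -0.4]
opening: 0.0914
finger_force: 0.0
```

Request:
carry_out:
  moves:
    - [[0,0,0,0,0,0,0],[0,0,0,0,0,0,0]]

```text
time: 1.5
eef_pos: [0.4268, -0.0323, 0.2134]
tcp_rot: [0.671, 0.742, -0.0, -0.001]
wrist_force: [0.1, 1.5, -0.3]
opening: 0.0907
finger_force: 0.0
```

Run:
```python
from h import *
state(); go(.4434,-.0774,.061)
```

```text
1.5 [ 0.4268 -0.0323  0.2134] [[-0.1, 0.995, -0.001], [0.995, 0.1, 0.001], [0.001, -0.001, -1.0]] 0.0907 0.0 [ 0.1  1.5 -0.3]
shift cm [-4.67  1.22 15.24]
```

Request:
carry_out:
  moves:
    - [[-4.7,1.2,0,0,0,0,0],[-4.7,1.2,4,0,0,0,0],[-4.7,1.2,8,0,0,0,0],[-4.7,1.2,12,0,0,0,0],[-4.7,1.2,15.2,0,0,0,0],[-4.7,1.2,15.2,0,0,0,0]]

```text
time: 2.1
eef_pos: [0.4401, -0.0745, 0.0587]
tcp_rot: [0.668, 0.744, -0.002, -0.004]
wrist_force: [-1.4, 0.3, 0.6]
opening: 0.0911
finger_force: 0.0
```

Run:
```python
from h import *
state(); go(.4434,-.0774,.061)
p,d=ctrl.snapshot('side'); cv2.imwrite('pics/s1.png',cv2.resize(p[80:280,240:480],None,fx=2.5,fy=2.5))
```

```text
2.1 [ 0.4401 -0.0745  0.0587] [[-0.106, 0.994, -0.01], [0.994, 0.106, 0.002], [0.003, -0.009, -1.0]] 0.0911 0.0 [-1.4  0.3  0.6]
shift cm [-0.32  0.3  -0.24]
```

View pics/s1.png

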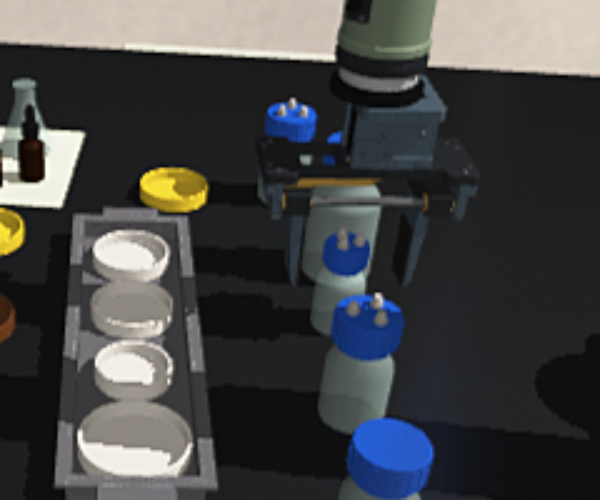

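Fingers straddle the small stubbed cap (crop 347,250), with the large storage bottle behind and clear. Centre it, then close.

Request:
carry_out:
  moves:
    - [[0,0,0,0,0,0,0],[0,0,0,0,0,0,0]]

```text
time: 2.35
eef_pos: [0.4454, -0.0767, 0.0638]
tcp_rot: [0.669, 0.743, 0.001, 0.002]
wrist_force: [0.6, 0.3, -0.7]
opening: 0.0915
finger_force: 0.0
```

Run:
```python
from h import *
state(); go(.4434,-.0774,.061)
```

```text
2.35 [ 0.4454 -0.0767  0.0638] [[-0.105, 0.995, 0.004], [0.995, 0.105, -0.001], [-0.001, 0.004, -1.0]] 0.0915 0.0 [ 0.6  0.3 -0.7]
shift cm [-0.04 -0.21  0.28]
```

Request:
carry_out:
  moves:
    - [[0,0,0,0,0,0,0.3],[0,0,0,0,0,0,0.4],[0,0,0,0,0,0,0.5],[0,0,0,0,0,0,0.6],[0,0,0,0,0,0,0.8],[0,0,0,0,0,0,1],[0,0,0,0,0,0,1],[0,0,0,0,0,0,1],[0,0,0,0,0,0,1],[0,0,0,0,0,0,1],[0,0,0,0,0,0,1]]

```text
time: 3.45
eef_pos: [0.4438, -0.077, 0.0619]
tcp_rot: [0.669, 0.743, -0.0, -0.0]
wrist_force: [-0.6, -0.2, -0.3]
opening: 0.0392
finger_force: 30.0
```

Run:
```python
from h import *
state(); go(.626,.035,.131)
```

```text
3.45 [ 0.4438 -0.077   0.0619] [[-0.104, 0.995, -0.0], [0.995, 0.104, 0.0], [0.0, -0.0, -1.0]] 0.0392 29.99983012676239 [-0.6 -0.2 -0.3]
shift cm [ 9.25 19.28 -6.91]
```

Request:
carry_out:
  moves:
    - [[0,0,-2,0,0,0,1],[0,0,-4.5,0,0,0,1],[0,0,-7,0,0,0,1],[1,2.5,-7,0,0,0,1],[2.6,5.5,-7,0,0,0,1],[4.2,8.8,-7,0,0,0,1],[5.8,12,-7,0,0,0,1],[7.3,15,-7,0,0,0,1],[8.6,17.9,-7,0,0,0,1],[9.25,19.3,-7,0,0,0,1],[9.25,19.3,-7,0,0,0,1],[9.25,19.3,-7,0,0,0,1]]

```text
time: 4.65
eef_pos: [0.6253, 0.0348, 0.1312]
tcp_rot: [0.669, 0.743, -0.001, -0.001]
wrist_force: [-0.5, -0.1, -1.8]
opening: 0.0393
finger_force: 30.0
```

Run:
```python
from h import *
p,d=ctrl.snapshot('side'); cv2.imwrite('pics/s2.png',cv2.resize(p[100:300,220:460],None,fx=2.5,fy=2.5))
state(); go(.626,.035,.0689)
```

```text
4.7 [0.6251 0.0345 0.1315] [[-0.104, 0.995, -0.002], [0.995, 0.104, -0.0], [-0.0, -0.002, -1.0]] 0.0396 29.999724626541138 [-0.2 -0.2 -0.1]
shift cm [0.04 0.11 6.26]
```

View pics/s2.png

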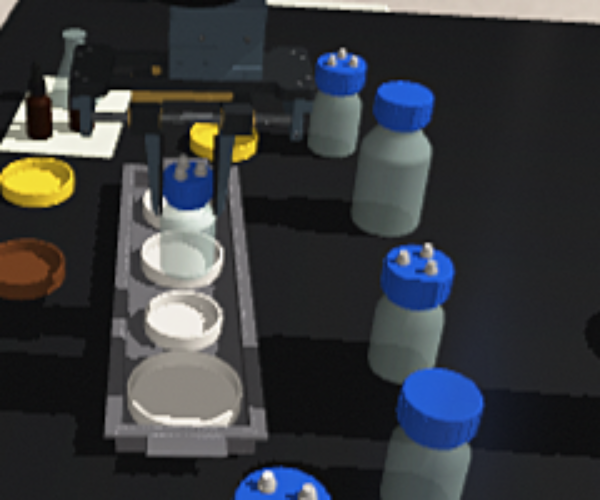

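The bottle hangs upright at crop (187,230), held over the small holder at (183,320); the offset is perspective from the height. Lower it slowly.

Request:
carry_out:
  moves:
    - [[0,0.1,2,0,0,0,1],[0,0.1,4,0,0,0,1],[0,0.1,5.2,0,0,0,1],[0,0.1,5.7,0,0,0,1],[0,0.1,6.1,0,0,0,1],[0,0.1,6.2,0,0,0,1],[0,0.1,6.2,0,0,0,1],[0,0.1,6.2,0,0,0,1]]

```text
time: 5.5
eef_pos: [0.6277, 0.0351, 0.0706]
tcp_rot: [0.669, 0.743, 0.0, 0.0]
wrist_force: [-1.3, 0.6, -1.6]
opening: 0.0395
finger_force: 30.0
```

Run:
```python
from h import *
state(); go(.626,.035,.0689)
p,d=ctrl.snapshot('side'); cv2.imwrite('pics/s3.png',cv2.resize(p[150:300,230:390],None,fx=3,fy=3))
```

```text
5.5 [0.6277 0.0351 0.0706] [[-0.104, 0.995, 0.001], [0.995, 0.104, 0.0], [-0.0, 0.001, -1.0]] 0.0395 29.999801516532898 [-1.3  0.6 -1.6]
shift cm [ 0.   -0.17  0.17]
```

View pics/s3.png

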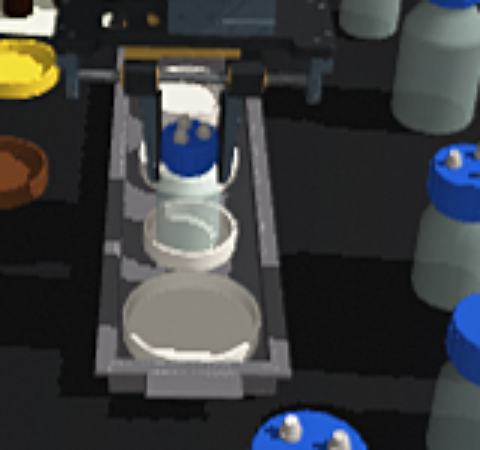

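The bottle's base is inside the small holder at crop (190,235). Lower to contact.

Request:
carry_out:
  moves:
    - [[0,0,0.1,0,0,0,1],[0,0,0.2,0,0,0,1],[0,0,0.2,0,0,0,1],[0,0,0.2,0,0,0,1]]

```text
time: 5.95
eef_pos: [0.6275, 0.0351, 0.0688]
tcp_rot: [0.669, 0.743, 0.0, 0.0]
wrist_force: [-1.4, -0.5, 4.9]
opening: 0.0393
finger_force: 30.0
```

Request:
carry_out:
  moves:
    - [[0,0,0,0,0,0,0.5],[0,0,0,0,0,0,0.3],[0,0,0,0,0,0,0],[0,0,0,0,0,0,0],[0,0,0,0,0,0,0],[0,0,-3,0,0,0,0],[0,0,-8,0,0,0,0],[0,0,-12,0,0,0,0],[1,-4.5,-12,0,0,0,0],[2,-9,-12,0,0,0,0],[3,-13.6,-12,0,0,0,0],[4,-18.6,-12,0,0,0,0]]

```text
time: 7.15
eef_pos: [0.4375, 0.0556, 0.1879]
tcp_rot: [0.67, 0.743, 0.0, 0.0]
wrist_force: [0.6, 0.1, 0.4]
opening: 0.0911
finger_force: 0.0
```

Run:
```python
from h import *
p,d=ctrl.snapshot('top'); caps(p,world('top',d))
state(); go(.438,.0555,.073)
```

```text
cap [266 199] z 99.8 circ [625.8  33.1  19.5] mean [625.2  33. ]
cap [123 212] z 144.7 circ [544.4 357.   27.8] mean [544.  356.3]
cap [177 268] z 107.0 circ [436.2 212.6  27.2] mean [436.7 219.7]
cap [413 274] z 106.6 circ [ 487.3 -329.1   27.3] mean [ 487.5 -327.9]
cap [350 287] z 144.5 circ [ 436.6 -178.    27.5] mean [ 436.1 -177.4]
7.2 [0.4264 0.0556 0.1862] [[-0.104, 0.994, -0.013], [0.995, 0.104, -0.0], [0.001, -0.013, -1.0]] 0.0915 0.0 [-9.   0.  -0.8]
shift cm [-0.14  1.3  11.3 ]
```

Request:
carry_out:
  moves:
    - [[0,0,0,0,0,0,0],[0,0,0,0,0,0,0],[0,0,3,0,0,0,0],[0,0,6,0,0,0,0],[0,0,9,0,0,0,0],[0,0,11,0,0,0,0],[0,0,11.5,0,0,0,0],[0,0,11.5,0,0,0,0],[0,0,11.5,0,0,0,0]]

```text
time: 8.1
eef_pos: [0.4408, 0.0556, 0.0737]
tcp_rot: [0.67, 0.743, 0.001, 0.001]
wrist_force: [0.4, 0.2, 0.4]
opening: 0.0913
finger_force: 0.0
```

Run:
```python
from h import *
state(); go(.438,.0555,.073)
```

```text
8.1 [0.4408 0.0556 0.0737] [[-0.103, 0.995, 0.002], [0.995, 0.103, 0.0], [0.0, 0.002, -1.0]] 0.0913 0.0 [0.4 0.2 0.4]
shift cm [ 0.02 -0.28  0.07]
```

Request:
carry_out:
  moves:
    - [[0,-0.2,0,0,0,0,0],[0,-0.2,0,0,0,0,0.2],[0,-0.2,0,0,0,0,0.3],[0,-0.2,0,0,0,0,0.4],[0,-0.2,0,0,0,0,0.6],[0,-0.2,0,0,0,0,0.8],[0,-0.2,0,0,0,0,1],[0,-0.2,0,0,0,0,1],[0,-0.2,0,0,0,0,1],[0,-0.2,0,0,0,0,1]]

```text
time: 9.1
eef_pos: [0.4372, 0.0553, 0.073]
tcp_rot: [0.669, 0.743, 0.0, 0.0]
wrist_force: [0.5, -0.4, 1.6]
opening: 0.0529
finger_force: 30.0
```

Run:
```python
from h import *
state(); go(.636,-.0605,.143)
```

```text
9.1 [0.4372 0.0553 0.073 ] [[-0.104, 0.995, 0.0], [0.995, 0.104, 0.0], [0.0, 0.0, -1.0]] 0.0529 30.000216364860535 [ 0.5 -0.4  1.6]
shift cm [-13.58  18.57  -6.99]
```

Request:
carry_out:
  moves:
    - [[0,0,-2,0,0,0,1],[0,0,-4.5,0,0,0,1],[0,0,-7,0,0,0,1],[-1.8,2.4,-7,0,0,0,1],[-4,5.5,-7,0,0,0,1],[-6.2,8.5,-7,0,0,0,1],[-8.4,11.5,-7,0,0,0,1],[-10.6,14.5,-7,0,0,0,1],[-12.4,17,-7,0,0,0,1],[-13.6,18.6,-7,0,0,0,1],[-13.6,18.6,-7,0,0,0,1],[-13.6,18.6,-7,0,0,0,1]]

```text
time: 10.3
eef_pos: [0.6352, -0.0606, 0.1417]
tcp_rot: [0.67, 0.743, -0.001, -0.001]
wrist_force: [-0.1, -0.8, -2.4]
opening: 0.0536
finger_force: 30.0
```

Request:
carry_out:
  moves:
    - [[0,0,2,0,0,0,1],[0,0,3.5,0,0,0,1],[0,0,3.7,0,0,0,1],[0,0,3.7,0,0,0,1]]

```text
time: 10.7
eef_pos: [0.6352, -0.0601, 0.1058]
tcp_rot: [0.669, 0.743, -0.0, -0.001]
wrist_force: [0.6, 0.3, -1.9]
opening: 0.0534
finger_force: 30.0
```

Run:
```python
from h import *
p,d=ctrl.snapshot('side'); cv2.imwrite('pics/s4.png',cv2.resize(p[130:280,230:390],None,fx=3,fy=3))
state(); go(.636,-.0605,.080)
```

```text
10.75 [ 0.636  -0.0603  0.1066] [[-0.104, 0.995, 0.0], [0.995, 0.104, 0.0], [0.0, 0.0, -1.0]] 0.0534 29.99965399503708 [ 0.6  0.6 -2.9]
shift cm [-0.02 -0.    2.66]
```

View pics/s4.png

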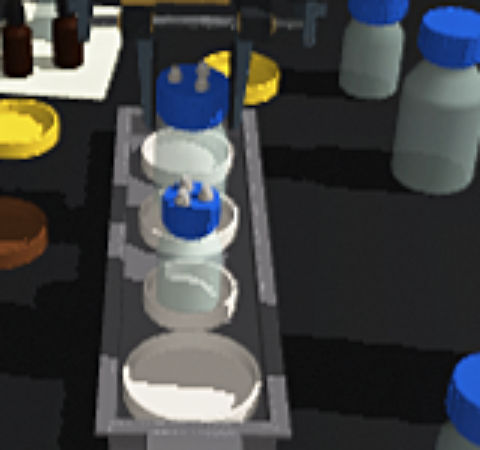

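The small bottle stands in its holder (190,290), and the medium one hangs over its holder at (188,220). Lower it.

Request:
carry_out:
  moves:
    - [[0,0,1,0,0,0,1],[0,0,1.8,0,0,0,1],[0,0,2.3,0,0,0,1],[0,0,2.5,0,0,0,1],[0,0,2.6,0,0,0,1],[0,0,2.7,0,0,0,1],[0,0,2.7,0,0,0,1],[0,0,2.7,0,0,0,1]]

```text
time: 11.55
eef_pos: [0.6358, -0.0607, 0.0801]
tcp_rot: [0.669, 0.743, -0.0, -0.0]
wrist_force: [-4.2, 0.3, 5.2]
opening: 0.0533
finger_force: 30.0
```

Request:
carry_out:
  moves:
    - [[0,0,0,0,0,0,0.4],[0,0,0,0,0,0,0.2],[0,0,0,0,0,0,0],[0,0,0,0,0,0,0],[0,0,0,0,0,0,0],[0,0,-3,0,0,0,0],[0,0,-7.5,0,0,0,0],[0,0,-12,0,0,0,0],[0,0,-12,0,0,0,0]]

```text
time: 12.45
eef_pos: [0.6401, -0.0611, 0.2065]
tcp_rot: [0.669, 0.743, 0.004, 0.006]
wrist_force: [-0.0, -0.3, 0.3]
opening: 0.091
finger_force: 0.0
```

Request:
carry_out:
  moves:
    - [[-3,-2,0,0,0,0,0],[-7,-4.9,0,0,0,0,0],[-11,-7.7,0,0,0,0,0],[-15,-10.5,0,0,0,0,0],[-19,-13.3,0,0,0,0,0],[-22.5,-15.7,0,0,0,0,0],[-24.5,-17.1,0,0,0,0,0],[-25.2,-17.5,0,0,0,0,0],[-25.2,-17.5,0,0,0,0,0],[-25.2,-17.5,0,0,0,0,0]]

```text
time: 13.45
eef_pos: [0.4888, -0.3284, 0.1986]
tcp_rot: [0.669, 0.743, 0.0, -0.0]
wrist_force: [0.8, 0.5, -0.9]
opening: 0.091
finger_force: 0.0
```

Run:
```python
from h import *
p,d=ctrl.snapshot('top'); caps(p,world('top',d))
state(); go(.4876,-.3293,.073)
```

```text
cap [306 199] z 113.7 circ [635.1 -61.2  27.8] mean [635.4 -60.8]
cap [266 199] z 99.9 circ [626.2  34.2  19.2] mean [625.6  33.4]
cap [123 212] z 144.8 circ [544.4 356.4  27.7] mean [543.9 356.3]
cap [181 268] z 107.0 circ [436.9 211.3  27.6] mean [436.8 210.9]
cap [412 274] z 106.9 circ [ 487.5 -329.2   27.1] mean [ 487.2 -327.8]
cap [350 287] z 144.9 circ [ 436.8 -177.7   27.3] mean [ 436.2 -177.3]
13.5 [ 0.489  -0.3282  0.1987] [[-0.105, 0.994, 0.0], [0.994, 0.105, 0.001], [0.001, 0.0, -1.0]] 0.0914 0.0 [0.1 0.7 0.7]
shift cm [-0.1  -0.16 12.57]
```

Request:
carry_out:
  moves:
    - [[-0.1,-0.15,3,0,0,0,0],[-0.1,-0.15,7,0,0,0,0],[-0.1,-0.15,10.5,0,0,0,0],[-0.1,-0.15,12.2,0,0,0,0],[-0.1,-0.15,12.6,0,0,0,0],[-0.1,-0.15,12.6,0,0,0,0],[-0.1,-0.15,12.6,0,0,0,0],[-0.1,-0.15,12.6,0,0,0,0]]

```text
time: 14.3
eef_pos: [0.4879, -0.3309, 0.0744]
tcp_rot: [0.669, 0.743, 0.0, 0.001]
wrist_force: [0.4, -0.0, 0.4]
opening: 0.0914
finger_force: 0.0
```

Request:
carry_out:
  moves:
    - [[0,0,0,0,0,0,0.2],[0,0,0,0,0,0,0.3],[0,0,0,0,0,0,0.4],[0,0,0,0,0,0,0.6],[0,0,0,0,0,0,0.8],[0,0,0,0,0,0,1],[0,0,0,0,0,0,1],[0,0,0,0,0,0,1],[0,0,0,0,0,0,1]]

```text
time: 15.2
eef_pos: [0.4869, -0.3306, 0.0729]
tcp_rot: [0.669, 0.743, 0.0, 0.0]
wrist_force: [0.6, 0.2, 0.9]
opening: 0.0533
finger_force: 30.0
```

Run:
```python
from h import *
state(); go(.646,-.1565,.143)
```

```text
15.2 [ 0.4869 -0.3306  0.0729] [[-0.104, 0.995, 0.0], [0.995, 0.104, 0.0], [0.0, 0.0, -1.0]] 0.0533 30.000052750110626 [0.6 0.2 0.9]
shift cm [15.67 17.63 -7.01]
```

Request:
carry_out:
  moves:
    - [[0,0,-2,0,0,0,1],[0,0,-4.5,0,0,0,1],[0,0,-7,0,0,0,1],[2,2.2,-7,0,0,0,1],[4.5,5,-7,0,0,0,1],[7,8,-7,0,0,0,1],[9.5,10.8,-7,0,0,0,1],[12,13.6,-7,0,0,0,1],[14.4,16.4,-7,0,0,0,1],[15.6,17.6,-7,0,0,0,1],[15.6,17.6,-7,0,0,0,1],[15.6,17.6,-7,0,0,0,1]]

```text
time: 16.4
eef_pos: [0.6449, -0.1576, 0.1423]
tcp_rot: [0.669, 0.743, -0.001, -0.001]
wrist_force: [0.5, 0.7, -1.5]
opening: 0.0536
finger_force: 30.0
```

Request:
carry_out:
  moves:
    - [[0,0,2,0,0,0,1],[0,0,3.5,0,0,0,1],[0,0,3.7,0,0,0,1],[0,0,3.7,0,0,0,1]]

```text
time: 16.8
eef_pos: [0.6448, -0.1584, 0.1058]
tcp_rot: [0.67, 0.742, -0.0, -0.0]
wrist_force: [-0.1, 0.2, -2.1]
opening: 0.0532
finger_force: 30.0
```

Run:
```python
from h import *
state(); go(.646,-.157,.080)
```

```text
16.8 [ 0.6448 -0.1584  0.1058] [[-0.102, 0.995, -0.001], [0.995, 0.102, 0.0], [0.0, -0.001, -1.0]] 0.0532 29.999706745147705 [-0.1  0.2 -2.1]
shift cm [0.13 0.13 2.58]
```

Request:
carry_out:
  moves:
    - [[0.1,0.1,1,0,0,0,1],[0.1,0.1,1.8,0,0,0,1],[0.1,0.1,2.3,0,0,0,1],[0.1,0.1,2.5,0,0,0,1],[0.1,0.1,2.6,0,0,0,1],[0.1,0.1,2.7,0,0,0,1],[0.1,0.1,2.7,0,0,0,1],[0.1,0.1,2.7,0,0,0,1]]

```text
time: 17.6
eef_pos: [0.6465, -0.156, 0.0799]
tcp_rot: [0.669, 0.743, 0.0, 0.0]
wrist_force: [-3.7, 1.1, 4.5]
opening: 0.0537
finger_force: 30.0
```

Request:
carry_out:
  moves:
    - [[0,0,0,0,0,0,0.4],[0,0,0,0,0,0,0.2],[0,0,0,0,0,0,0],[0,0,0,0,0,0,0],[0,0,0,0,0,0,0],[0,0,-3,0,0,0,0],[0,0,-7.5,0,0,0,0],[0,0,-12,0,0,0,0],[0,0,-13.5,0,0,0,0]]

```text
time: 18.5
eef_pos: [0.649, -0.1567, 0.2198]
tcp_rot: [0.669, 0.743, 0.002, 0.004]
wrist_force: [-0.2, -0.2, -0.1]
opening: 0.0911
finger_force: 0.0
```

Request:
carry_out:
  moves:
    - [[4,-0.4,0,0,0,0,0],[9,-0.8,0,0,0,0,0],[14,-1.3,0,0,0,0,0],[19,-1.8,0,0,0,0,0],[24,-2.2,0,0,0,0,0],[29,-2.7,0,0,0,0,0],[34,-3.1,0,0,0,0,0],[39,-3.6,0,0,0,0,0],[44,-4.1,0,0,0,0,0],[48,-4.4,0,0,0,0,0],[51,-4.7,0,0,0,0,0],[52.1,-4.8,0,0,0,0,0]]

```text
time: 19.7
eef_pos: [0.5439, 0.3601, 0.2136]
tcp_rot: [0.668, 0.744, 0.0, -0.0]
wrist_force: [0.5, 0.1, -0.1]
opening: 0.0915
finger_force: 0.0
```

Request:
carry_out:
  moves:
    - [[0,0,0,0,0,0,0],[0,0,0,0,0,0,0],[0,0,0,0,0,0,0]]

```text
time: 20.0
eef_pos: [0.5454, 0.3555, 0.2141]
tcp_rot: [0.67, 0.742, -0.0, 0.0]
wrist_force: [0.2, -0.5, 0.7]
opening: 0.0913
finger_force: 0.0
```

Run:
```python
from h import *
p,d=ctrl.snapshot('top'); caps(p,world('top',d))
state(); go(.5438,.3562,.111)
```

```text
cap [306 199] z 114.0 circ [635.8 -60.6  27.1] mean [635.1 -60. ]
cap [345 199] z 113.9 circ [ 646.  -154.8   27.2] mean [ 645.9 -154.4]
cap [266 199] z 100.0 circ [626.1  34.2  19.7] mean [625.2  33.8]
cap [124 212] z 144.5 circ [544.3 356.3  27.6] mean [544.  355.8]
cap [181 268] z 106.9 circ [436.8 211.1  27.5] mean [436.7 210.9]
cap [350 287] z 144.8 circ [ 436.6 -177.7   27.1] mean [ 436.1 -177.5]
20.05 [0.5455 0.3555 0.2141] [[-0.102, 0.995, 0.0], [0.995, 0.102, -0.0], [-0.0, 0.0, -1.0]] 0.0912 0.0 [ 0.6 -0.5 -0.1]
shift cm [ 0.09 -0.16 10.31]
```

Request:
carry_out:
  moves:
    - [[0,-0.1,3,0,0,0,0],[0,-0.1,6.5,0,0,0,0],[0,-0.1,9.5,0,0,0,0],[0,-0.1,10.3,0,0,0,0],[0,-0.1,10.3,0,0,0,0],[0,-0.1,10.3,0,0,0,0],[0,-0.1,10.3,0,0,0,0]]

```text
time: 20.75
eef_pos: [0.5451, 0.3575, 0.1131]
tcp_rot: [0.67, 0.743, 0.002, 0.001]
wrist_force: [0.1, 0.3, 0.1]
opening: 0.0914
finger_force: 0.0
```

Request:
carry_out:
  moves:
    - [[0,0,0,0,0,0,0.2],[0,0,0,0,0,0,0.3],[0,0,0,0,0,0,0.4],[0,0,0,0,0,0,0.6],[0,0,0,0,0,0,0.8],[0,0,0,0,0,0,1],[0,0,0,0,0,0,1],[0,0,0,0,0,0,1],[0,0,0,0,0,0,1]]

```text
time: 21.65
eef_pos: [0.5439, 0.357, 0.111]
tcp_rot: [0.669, 0.743, 0.0, -0.0]
wrist_force: [-0.3, -0.1, 0.6]
opening: 0.0534
finger_force: 30.0
```

Run:
```python
from h import *
state(); go(.6162,.1303,.181)
```

```text
21.65 [0.5439 0.357  0.111 ] [[-0.104, 0.995, -0.0], [0.995, 0.104, 0.0], [0.0, -0.0, -1.0]] 0.0534 30.00013142824173 [-0.3 -0.1  0.6]
shift cm [-23.3    4.84  -7.  ]
```

Request:
carry_out:
  moves:
    - [[0,0,-2,0,0,0,1],[0,0,-4.5,0,0,0,1],[0,0,-7,0,0,0,1],[-3,0.6,-7,0,0,0,1],[-6.5,1.3,-7,0,0,0,1],[-10,2.1,-7,0,0,0,1],[-13.5,2.8,-7,0,0,0,1],[-17,3.5,-7,0,0,0,1],[-20.5,4.3,-7,0,0,0,1],[-23.3,4.8,-7,0,0,0,1],[-23.3,4.8,-7,0,0,0,1],[-23.3,4.8,-7,0,0,0,1]]

```text
time: 22.85
eef_pos: [0.6155, 0.1297, 0.1801]
tcp_rot: [0.67, 0.742, -0.0, -0.001]
wrist_force: [-0.3, 0.1, -3.9]
opening: 0.0535
finger_force: 30.0
```

Request:
carry_out:
  moves:
    - [[0,0,1.5,0,0,0,1],[0,0,3,0,0,0,1],[0,0,3.5,0,0,0,1],[0,0,3.5,0,0,0,1]]

```text
time: 23.25
eef_pos: [0.6149, 0.1311, 0.1449]
tcp_rot: [0.669, 0.743, -0.001, -0.001]
wrist_force: [-0.5, 0.2, -2.7]
opening: 0.0535
finger_force: 30.0
```

Run:
```python
from h import *
p,d=ctrl.snapshot('side'); cv2.imwrite('pics/s5.png',cv2.resize(p[130:300,210:400],None,fx=3,fy=3))
state(); go(.6162,.1303,.118)
```

```text
23.3 [0.6156 0.1311 0.1458] [[-0.105, 0.995, -0.001], [0.995, 0.105, 0.0], [0.0, -0.001, -1.0]] 0.0535 29.9995020031929 [ 0.2  0.1 -2. ]
shift cm [-0.08  0.06  2.78]
```

View pics/s5.png

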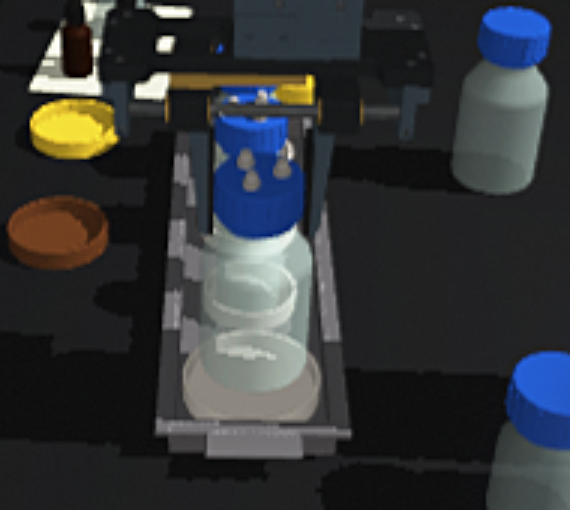

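The large bottle is upright, with its base (255,365) over the large holder (252,385). Lower it.

Request:
carry_out:
  moves:
    - [[0,0,1,0,0,0,1],[0,0,1.8,0,0,0,1],[0,0,2.3,0,0,0,1],[0,0,2.5,0,0,0,1],[0,0,2.6,0,0,0,1],[0,0,2.7,0,0,0,1],[0,0,2.8,0,0,0,1],[0,0,2.8,0,0,0,1],[0,0,2.8,0,0,0,1]]

```text
time: 24.2
eef_pos: [0.6159, 0.1302, 0.1181]
tcp_rot: [0.669, 0.743, 0.0, 0.0]
wrist_force: [-0.0, 0.5, -2.9]
opening: 0.0531
finger_force: 30.0
```

Request:
carry_out:
  moves:
    - [[0,0,0.1,0,0,0,1],[0,0,0.1,0,0,0,1],[0,0,0.2,0,0,0,1],[0,0,0.2,0,0,0,1]]

```text
time: 24.6
eef_pos: [0.616, 0.1304, 0.118]
tcp_rot: [0.669, 0.743, 0.001, 0.0]
wrist_force: [-2.2, -0.1, 8.5]
opening: 0.0533
finger_force: 30.0
```

Contact. Release and retreat upward.

Request:
carry_out:
  moves:
    - [[0,0,0,0,0,0,0.4],[0,0,0,0,0,0,0.2],[0,0,0,0,0,0,0],[0,0,0,0,0,0,0],[0,0,0,0,0,0,0],[0,0,-3,0,0,0,0],[0,0,-7,0,0,0,0],[0,0,-11,0,0,0,0],[0,0,-14,0,0,0,0]]

```text
time: 25.5
eef_pos: [0.6164, 0.1303, 0.2587]
tcp_rot: [0.669, 0.743, 0.001, 0.001]
wrist_force: [-0.0, 0.5, -0.6]
opening: 0.0913
finger_force: 0.0
```

Request:
carry_out:
  moves:
    - [[3,-3,0,0,0,0,0],[7,-6,0,0,0,0,0],[11,-8,0,0,0,0,0],[15,-8,0,0,0,0,0],[18,-8,0,0,0,0,0],[18,-8,0,0,0,0,0],[18,-8,0,0,0,0,0]]

```text
time: 26.2
eef_pos: [0.5174, 0.3011, 0.2556]
tcp_rot: [0.669, 0.743, -0.0, 0.0]
wrist_force: [0.1, -0.9, 0.1]
opening: 0.0911
finger_force: 0.0
```

Run:
```python
from h import *
p,d=ctrl.snapshot('top'); caps(p,world('top',d)); q,_=ctrl.snapshot('side')
cv2.imwrite('pics/end.png',np.vstack([cv2.resize(p[150:310,90:450],(630,280)),cv2.resize(q[90:330,150:450],(395,316))[:, :395] if 0 else cv2.copyMakeBorder(cv2.resize(q[90:330,150:450],(390,312)),0,0,0,240,0)]))
state()
```

```text
cap [224 194] z 151.6 circ [615.9 130.3  27. ] mean [615.8 129.5]
cap [306 199] z 113.5 circ [635.3 -61.2  27.3] mean [635.2 -60.1]
cap [345 199] z 113.8 circ [ 646.3 -154.9   27.3] mean [ 645.6 -154.3]
cap [266 199] z 99.1 circ [626.1  34.1  19.5] mean [625.3  33.5]
cap [181 268] z 107.2 circ [437.  211.4  27.7] mean [436.5 211.1]
cap [350 287] z 144.7 circ [ 436.7 -177.8   27.4] mean [ 436.1 -177.5]
26.3 [0.5177 0.3    0.2558] [[-0.103, 0.995, -0.0], [0.995, 0.103, -0.001], [-0.001, -0.0, -1.0]] 0.0911 0.0 [-1.6  0.   0. ]
```

View pics/end.png

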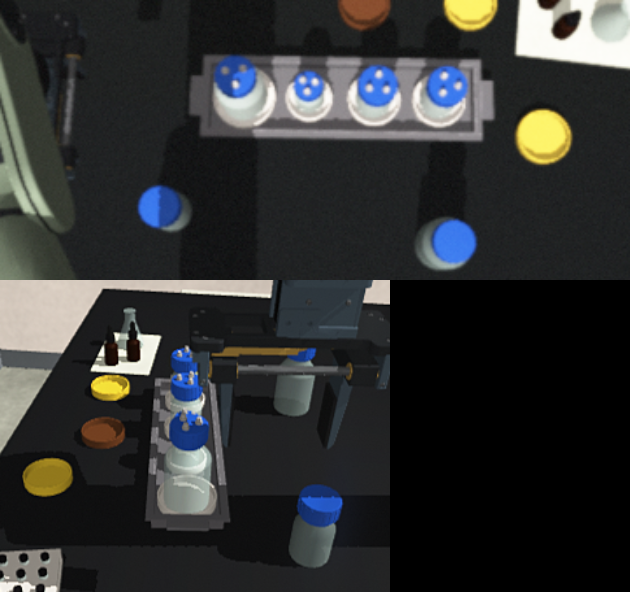

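All four stubbed bottles stand upright in their own holders, at top-crop (240,90), (309,90), (376,90) and (441,95). Cap heights sit 7 mm above bench level, as expected, and the storage bottles haven't moved. Handing in.

```bash
python3 -c "
from bench import ctrl
print(ctrl.close_job())"
```

```text
the job is handed in; nothing more can be done
None
```

The job is handed in at about 26 s: all four reservoir bottles stand upright in holders of their own size in the solvent tray, and the two storage bottles were not moved.

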